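Cap the battery terminals and lift the battery from its charging tray

ROBOT

A 6-joint arm with a two-finger parallel gripper is mounted at the origin on the work surface. World frame = base frame: x ahead of the robot, y to its left, z up, the work surface at z = 0. Lengths are in m, angles in rad, forces in N, time in s.
With the tool pointing down it reaches from about 0.3 to 0.875 m from the base axis. Payload 6.4 kg.
Tool frame: the origin (TCP) lies at the centre of the arm's flange, where the gripper is bolted on; the fingertips stand 166 mm ahead of it and the grasp point (between the pads) lies 147 mm ahead of it; z points along the fingers, y is the direction in which the jaws open and shut (so a half turn about z gives the same grasp; the last joint's range is limited). The gripper opens to 88 mm and grips with 3 to 60 N. Pads are 18 mm wide; open, the fingers measure 123 mm over their backs; the gripper's body (75 mm by 187 mm) begins 45 mm behind the grasp point.
Start: joints at [1.063, 0.181, 1.607, -0, 1.354, -0.206], TCP at [0.171, 0.549, 0.405] pointing down, gripper open.
Joint ranges: [-2.99, 2.99], [-0.89, 2.07], [0.3, 2.58], [-1.14, 4.28], [0, 2.63], [-3.12, 3.12]. Speed limits (rad/s): [2.57, 2.57, 3.01, 3.14, 3.14, 3.14].

INTERFACE

Orientations are given as a rotation vector (axis times angle).
In Python, from rig import arm gives the robot as it stands. The module is installed in compiled form; this text tells all that it offers.
- The arm moves only by the tool move_arm, never from a script. Its argument "rows" is a list of rows, each a list of 7 numbers: the finger opening in mm, from 0 to 88.1, then the shift along the tool's x, y, z in mm, then the turn, a rotation vector about the tool's x, y, z in degrees. In form: [[hand, x, y, z, wx, wy, wz], ...]. A call has 1 to 10 rows; each row shifts and turns the commanded pose from where the row before left it, along the tool's axes as they then stand; what a row does not reach is not made up. A row lasts 1/10 s, in which the tool goes at most 50 mm and 8.59 degrees, less where a joint would pass 70% of its speed; a pose out of reach is approached as far as the arm can. A call with a gripper value outside its range is refused whole. The fingers move at their own pace and stop on an object; the grip force is fixed at half the most. Time passes only in rows, so rows that do not move let the fingers close. It gives the time, the measured TCP pose, the force and the opening at its end, in the units of the state.
- arm.sense(): the state, without advancing time (a new reading comes with each control period).
- arm.get_image(name): name is "side" or "top" or "wrist"; returns a dict with "img" (420x560x3 uint8, red, green, blue), "range_z" (420x560 float32, m along the optical axis (not along the pixel's ray), 0 where there is no reading), "mtx" (3x3 intrinsics, pixels), "R" (3x3) and "t" (3): a world point X has camera coordinates R X + t. Camera axes: x right, y down, z forward; pixel columns grow to the right and rows downward; lengths in m; the calibration is good to about 2 mm. A picture is of the moment at which its call begins.
- arm.job_done(): hands the job in, once; it reports no verdict.
The state is a dict: "clock": time; "qpos": joint angles; "joint_velocities": joint speeds; "joint_efforts": joint torques, N m; "position": TCP position; "ee_rot": TCP orientation; "ft_force": force on the tool from outside, world axes, zero at the start; "moment": the same for the moment, N m; "grip_width": opening from 0.0 (shut) to 1.0 (fully open).
Only numpy, scipy, OpenCV 4.12 (cv2) and the standard library are available. Lean on these libraries where they do the work, as an engineer would, in place of code of your own. Each camera call takes 0.05 s, during which the arm holds its last target.

TASK

The starter battery in the charging tray is to be handed over: while it sits in the tray, press both rubber terminal caps down until they are fully home on the case. Then take the battery by its carry handle, lift it about 10 cm straight up so that it hangs clear above its tray, keep it level all the time, and finish while still holding it there, level and still. Leave the tin, the rotor and the wrench where they are.

Things in the scene. Friction and masses are not known exactly. Their poses are not given: they have to be found in the camera images.
- battery_center (a point): Centre of the starter battery: a black plastic box with a grey top section, 80 mm (its x) by 170 mm (its y) by 90 mm tall, about 0.8 kg; this point lies 45 mm above its underside on its centre line. z is up. Its mass is evenly spread about its middle.
- battery: The whole battery with its handle and caps; origin at the centre of the underside of the case, axes as for battery_center. It stands loose in the tray, 3 mm of play to each upstand.
- battery_handle (a point): Middle of the battery's rigid black carry handle: a straight bar along the battery's y, 16 mm wide (x), 14 mm tall and 76 mm long, on two posts at its ends (inner faces 30 mm either side of the middle). This point is in the bar's centre, 130 mm above the battery's underside and 40 mm above the case's flat top; the bar's top is 7 mm higher. The gap between the bar and the case top is 33 mm.
- cap_a_top (a point): Centre of the flat round top of the black rubber terminal cap at the battery's +y end: 26 mm across, 22 mm tall with a 31 mm foot flange, standing on the case top 67 mm from the middle. Home, its top is 22 mm above the case top; at the start it stands a further 6 to 11 mm proud.
- cap_b_top (a point): The same for the equal cap at the battery's -y end.
- cap_a (a joint): How far the cap at the +y end stands proud of fully home, in m: 0 = home (a firm stop), up to 0.011 at the start. It slides straight down with about 6 N of friction and stays where it is left.
- cap_b (a joint): The same for the cap at the -y end.
- tray: Fixed dark steel charging tray, 96 mm (x) by 186 mm (y), floor 6 mm thick, upstands 22 mm high over the bench all round; origin at the centre of its underside, on the bench. The battery stands in it squarely, its axes along the tray's (z up).
- tin: Bystander: plain round steel tin with a pale top, 72 mm across, 85 mm tall; origin at the centre of its underside.
- rotor: Bystander: alternator rotor standing on end, 102 mm across, 46 mm tall plus a 22 mm shaft stub on top; origin at the centre of its underside.
- wrench: Bystander: steel spanner lying flat, about 170 mm long along its x; origin near its middle, on the bench.
Not all that is in view belongs to the job. Of the things that look like the tray, the smallest one is meant.

How it is judged:
By the outcome, as a careful person would: the job done as asked, in the order asked, and still so for the second after the job is handed in, while the arm keeps its last pose, push and grip.
It also fails if it takes over 51 s, if anything falls off the work surface, if the arm or the gripper's body presses on something with over 40 N, if the wrist force passes 120 N, or if a joint passes its speed limit or range.

## Working session

There is one attempt and no reset: what is moved stays moved. The work goes in short steps, Python scripts to look and compute and a tool call to move; the robot and the scene stay as the last step left them, time stands still between calls to the robot, and variables do not carry over. Pictures are saved under pics/ and viewed, and the job is handed in when it is done.

Besides the shell and the picture viewer there is one more tool, called after ">>>" as a command line: name --pt "numbers of a row" for each row, then --argument value for the rest. move_arm: Moves the arm, as the interface text tells. Its arguments: {"type":"object","properties":{"rows":{"type":"array"}},"required":["rows"]}

```bash
mkdir -p pics
python3 - <<'E'
from rig import arm
import cv2,numpy as np,pickle
s=arm.sense(); print({k:np.round(v,3) for k,v in s.items()})
d={}
for n in ["side","top","wrist"]:
    d[n]=arm.get_image(n); cv2.imwrite(f"pics/{n}0.png",d[n]["img"][:,:,::-1])
pickle.dump(d,open("im0.pkl","wb"))
E
```

```text
{'clock': np.float64(0.0), 'qpos': array([ 1.063,  0.181,  1.608,  0.   ,  1.354, -0.206]), 'joint_velocities': array([ 0.001, -0.001,  0.   ,  0.002,  0.001,  0.002]), 'joint_efforts': array([-3.0000e-03, -4.3387e+01, -3.4184e+01,  7.0000e-02,  3.9000e-02,
       -0.0000e+00]), 'position': array([0.171, 0.549, 0.404]), 'ee_rot': array([-4.720e-01, -3.105e+00,  2.000e-03]), 'ft_force': array([-0.346,  0.668, -0.667]), 'moment': array([-0.053, -0.055, -0.004]), 'grip_width': np.float64(0.999)}
```

```bash
ls pics
```

```text
side0.png
top0.png
wrist0.png
```

View pics/top0.png

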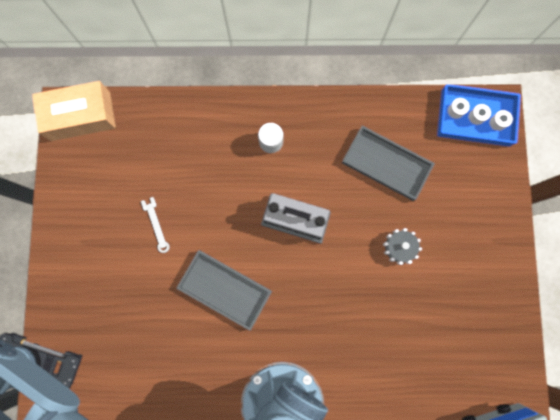

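View pics/side0.png

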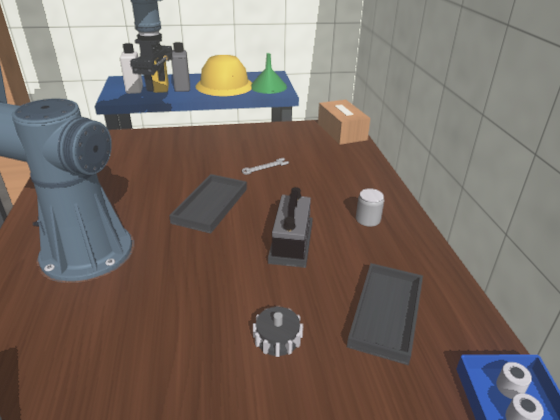

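View pics/wrist0.png

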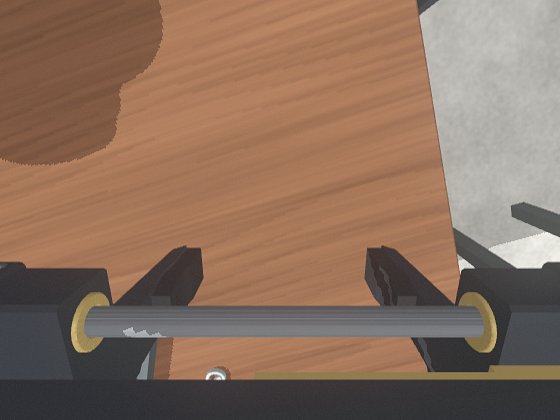

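The top view shows three tray-like things: empty at (223,290), empty at (387,163), and the small one under the battery at (297,218). The battery's tray is the smallest, so that is the one meant. The caps are at about (273,207) and (320,222), and the handle bar is at (296,214). The tin is at (270,137), the rotor at (403,246) and the wrench at (156,225).

```bash
cat > h.py <<'E'
import numpy as np
def bp(d,u,v,z):  # pixel on world plane z
    K,R,t=d["mtx"],d["R"],d["t"]
    r=R.T@np.linalg.solve(K,[u,v,1]); c=-R.T@t
    return c+r*(z-c[2])/r[2]
def cloud(d):
    K,R,t=d["mtx"],d["R"],d["t"]; Z=d["range_z"]
    v,u=np.mgrid[:Z.shape[0],:Z.shape[1]]
    p=np.stack([(u-K[0,2])/K[0,0]*Z,(v-K[1,2])/K[1,1]*Z,Z],-1)
    w=(p-t)@R; w[Z==0]=np.nan
    return w
E
python3 - <<'E'
import pickle,cv2,numpy as np
from h import *
d=pickle.load(open("im0.pkl","rb"))
for n,(a,b,c,e) in {"top":(245,180,345,255),"side":(255,180,325,270)}.items():
    im=d[n]["img"][b:e,a:c,::-1]; f=min(800/(c-a),600/(e-b)); f=int(f)
    cv2.imwrite(f"pics/{n}0c.png",cv2.resize(im,None,fx=f,fy=f,interpolation=cv2.INTER_CUBIC)); print(n,f)
    print(-d[n]["R"].T@d[n]["t"])
w=cloud(d["top"])[180:255,245:345].reshape(-1,3)
z=w[:,2]
print(np.histogram(z[np.isfinite(z)],bins=np.arange(-.01,.16,.006)))
c=w[(z>.085)&(z<.106)]
import cv2
print(cv2.minAreaRect(c[:,:2].astype(np.float32)), c.mean(0), len(c))
hh=w[(z>.125)]
print(cv2.minAreaRect(hh[:,:2].astype(np.float32)), hh.mean(0), len(hh))
for (u,v) in [(273,207),(320,222),(296,214),(270,137),(403,246)]:
    print(u,v,cloud(d["top"])[v-1:v+2,u-1:u+2].mean((0,1)).round(4))
E
```

```text
top 8
[0.33916432 0.00413398 1.50387268]
side 6
[ 0.33843909 -0.97387692  0.76658319]
(array([ 325, 2944, 1989,  126,   57,  149,   44,    6,   19,   13,    4,
         13,    9,   27,   15,   10,   77,  791,  468,   38,   24,   17,
         85,   47,   26,  106,   44,    0]), array([-0.01 , -0.004,  0.002,  0.008,  0.014,  0.02 ,  0.026,  0.032,
        0.038,  0.044,  0.05 ,  0.056,  0.062,  0.068,  0.074,  0.08 ,
        0.086,  0.092,  0.098,  0.104,  0.11 ,  0.116,  0.122,  0.128,
        0.134,  0.14 ,  0.146,  0.152,  0.158]))
((0.5282407402992249, -0.04116286337375641), (0.17015300691127777, 0.0811443105340004), 72.9716796875) [ 0.52586899 -0.04105154  0.09688718] 1348
((0.5290714502334595, -0.04086300730705261), (0.15621787309646606, 0.02365810237824917), 73.68264770507812) [ 0.52918634 -0.03568326  0.13785663] 277
273 207 [0.545  0.0224 0.1288]
320 222 [ 0.5036 -0.1061  0.1253]
296 214 [ 0.5236 -0.0401  0.1423]
270 137 [0.7565 0.0313 0.0851]
403 246 [ 0.4415 -0.3438  0.0673]
```

View pics/top0c.png

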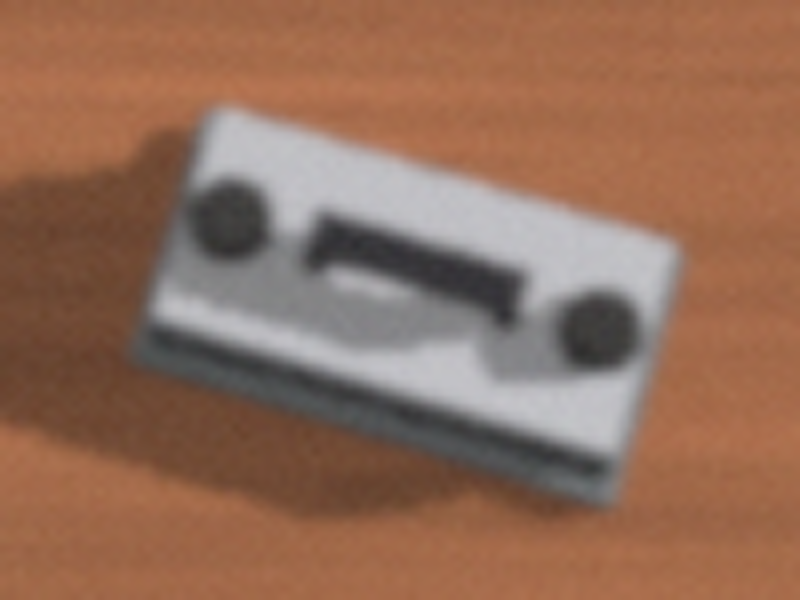

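View pics/side0c.png

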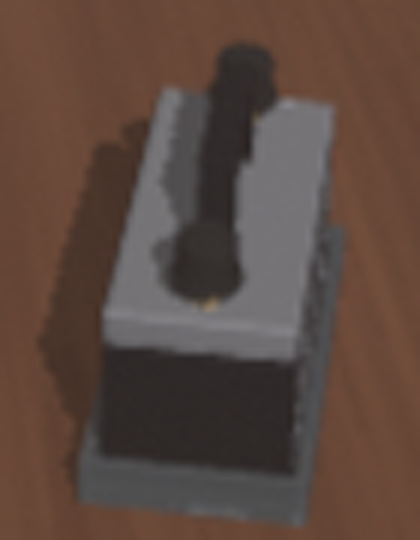

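Close crop of top view: cap tops at crop (229,220) and (598,330), bar top centre about (417,263), grey case-top corners about (222,103), (684,242), (612,455), (152,315). The box with bar and two caps is the battery.

Run:
```python
import pickle,cv2,numpy as np
from h import *
d=pickle.load(open("im0.pkl","rb"))["top"]
px=lambda x,y:((x+.5)/8-.5+245,(y+.5)/8-.5+180)
A=bp(d,*px(229,220),.1285);B=bp(d,*px(598,330),.1252);H=bp(d,*px(417,263),.143)
C=[bp(d,*px(*q),.096) for q in [(222,103),(684,242),(612,455),(152,315)]]
print(A,B,(A+B)/2,H,np.mean(C,0))
for p,q in [(A,B),(C[0],C[1]),(C[3],C[2])]:
    v=(p-q); print(np.hypot(v[0],v[1]),np.degrees(np.arctan2(v[1],v[0])))
w=cloud(d)
for X in(A,B):
    m=np.hypot(w[...,0]-X[0],w[...,1]-X[1])<.008
    print(m.sum(),np.median(w[m],0))
from scipy.spatial.transform import Rotation as Ro
print(Ro.from_rotvec([-0.472,-3.105,.002]).as_matrix().round(3))
```

```text
[0.54484249 0.02185196 0.1285    ] [ 0.50685592 -0.10425156  0.1252    ] [ 0.5258492 -0.0411998  0.12685  ] [ 0.52772808 -0.0419758   0.143     ] [ 0.52891518 -0.04348366  0.096     ]
0.13170070934954872 73.23595170561516
0.1694206804505595 72.80302324627566
0.16744291033795886 72.79452129335908
25 [0.54467414 0.02233365 0.12852401]
27 [ 0.50633513 -0.10362424  0.12553576]
[[-0.955  0.297 -0.001]
 [ 0.297  0.955 -0.001]
 [ 0.001 -0.001 -1.   ]]
```

>>> move_arm --pt "0 -26 -20 0 0 0 0" --pt "0 -26 -20 0 0 0 0" --pt "0 -26 -20 0 0 0 0" --pt "0 -26 -20 0 0 0 0" --pt "0 -26 -20 0 0 0 0" --pt "0 -26 -20 0 0 0 0" --pt "0 -26 -20 0 0 0 0" --pt "0 -26 -20 0 0 0 0" --pt "0 -26 -20 0 0 0 0" --pt "0 -26 -20 0 0 0 0"

```text
clock: 1.15
position: [0.3601, 0.2796, 0.4046]
ee_rot: [-0.472, -3.106, 0.0]
ft_force: [-0.1, 0.3, 0.5]
grip_width: 0.121
```

>>> move_arm --pt "0 -26 -20 0 0 0 0" --pt "0 -26 -20 0 0 0 0" --pt "0 -26 -20 0 0 0 0" --pt "0 -26 -20 0 0 0 0" --pt "0 -26 -20 0 0 0 0" --pt "0 -26 -20 0 0 0 0" --pt "0 -26 -20 0 0 0 0" --pt "0 -26 -20 0 0 0 0" --pt "0 -26 -20 0 0 0 0" --pt "0 -13 -10 0 0 0 0"

```text
clock: 2.15
position: [0.54, 0.024, 0.4044]
ee_rot: [-0.475, -3.105, 0.001]
ft_force: [-0.6, -0.5, 1.0]
grip_width: 0.002
```

>>> move_arm --pt "0 0 0 0 0 0 8.5" --pt "0 0 0 0 0 0 8.5" --pt "0 0 0 0 0 0 8.5" --pt "0 0 0 0 0 0 8.5" --pt "0 0 0 0 0 0 8.5" --pt "0 0 0 0 0 0 8.5" --pt "0 0 0 0 0 0 8.5" --pt "0 0 0 0 0 0 8.5" --pt "0 0 0 0 0 0 8.5" --pt "0 0 0 0 0 0 8.5"

```text
clock: 3.15
position: [0.5387, 0.0266, 0.4045]
ee_rot: [-2.451, -1.963, 0.001]
ft_force: [-0.2, -0.4, 0.5]
grip_width: 0.003
```

>>> move_arm --pt "0 0 0 0 0 0 5" --pt "0 0 0 0 0 0 0" --pt "0 0 0 0 0 0 0"

```text
clock: 3.45
position: [0.5389, 0.0264, 0.4046]
ee_rot: [-2.527, -1.866, 0.0]
ft_force: [0.0, -0.2, 0.4]
grip_width: 0.005
```

```bash
cat > look.py <<'E'
from rig import arm
import sys,cv2,numpy as np,pickle
from scipy.spatial.transform import Rotation as Ro
s=arm.sense(); print(s["clock"],s["position"].round(4),s["ft_force"].round(2),s["grip_width"]);R=Ro.from_rotvec(s["ee_rot"]).as_matrix();print(R.round(4))
print("yaw y",np.degrees(np.arctan2(R[1,1],R[0,1])))
t=sys.argv[1]; d={}
for n in sys.argv[2:]:
    d[n]=arm.get_image(n); cv2.imwrite(f"pics/{n}{t}.png",d[n]["img"][:,:,::-1])
pickle.dump(d,open(f"im{t}.pkl","wb"))
E
python3 look.py 1 wrist top
```

```text
3.45 [0.5389 0.0264 0.4046] [ 0.04 -0.25  0.44] 0.005426251656353609
[[ 2.945e-01  9.557e-01 -4.000e-04]
 [ 9.557e-01 -2.945e-01  2.000e-04]
 [ 1.000e-04 -5.000e-04 -1.000e+00]]
yaw y -17.125180632087694
```

View pics/wrist1.png

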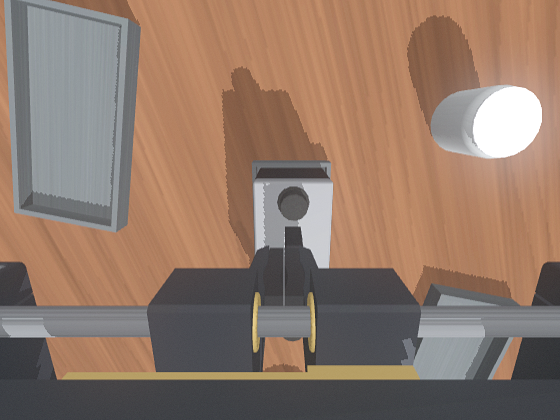

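The wrist view shows one cap at (293,204), the bar below it at (291,240), and the case aligned with the image. The tin is at (507,122).

Run:
```python
import pickle,cv2,numpy as np
from h import *
D=pickle.load(open("im1.pkl","rb")); d=D["wrist"]
print(-d["R"].T@d["t"], d["R"].round(2))
print(bp(d,293,202.5,.1252),bp(d,293,202.5,.1285))
w=cloud(d);
for u,v in[(293,202),(507,122),(70,100),(292,235)]: print(u,v,w[v,u].round(4))
m=(w[...,2]>.092)&(w[...,2]<.1)&(abs(w[...,0]-.52)<.1)&(abs(w[...,1]+.05)<.13)
q=w[m]; print(cv2.minAreaRect(q[:,:2].astype(np.float32)),m.sum())
m=(w[...,2]>.119)&(w[...,2]<.133)&(np.hypot(w[...,0]-.507,w[...,1]+.104)<.025)
print(cv2.minEnclosingCircle(w[m][:,:2].astype(np.float32)),w[m].mean(0),np.median(w[m][:,2]))
im=d["img"][150:310,230:350,::-1]; cv2.imwrite("pics/w1c.png",cv2.resize(im,None,fx=3.7,fy=3.7,interpolation=cv2.INTER_CUBIC))
```

```text
[0.56160731 0.09738358 0.38374277] [[ 0.96 -0.29 -0.  ]
 [-0.28 -0.91  0.29]
 [-0.09 -0.28 -0.96]]
[0.54823422 0.02592012 0.1252    ] [0.54840491 0.02683227 0.1285    ]
293 202 [0.5485 0.0269 0.127 ]
507 122 [0.7658 0.031  0.0838]
70 100 [0.3246 0.1923 0.0058]
292 235 [ 0.538  -0.0057  0.1202]
((0.5321481823921204, -0.02773050218820572), (0.14037524163722992, 0.07980205863714218), 72.85365295410156) 4328
((0.5057106018066406, -0.11314842849969864), 0.009456217288970947) [ 0.50528564 -0.11466185  0.12435287] 0.12435477714315138
```

View pics/w1c.png

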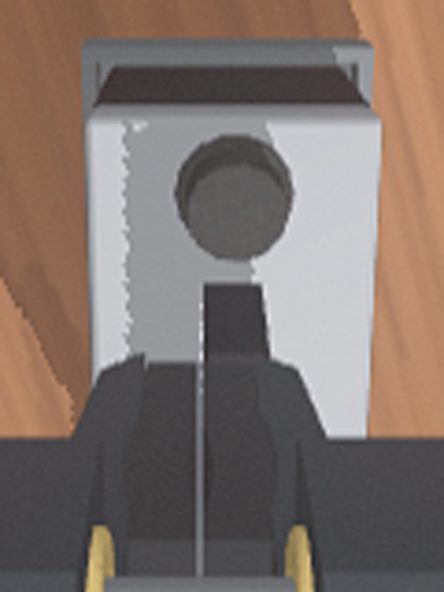

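Run:
```python
import pickle,cv2,numpy as np
from h import *
d=pickle.load(open("im1.pkl","rb"))["wrist"]
px=lambda x,y:((x+.5)/3.7-.5+230,(y+.5)/3.7-.5+150)
A=bp(d,*px(239,212),.1285);print(A)
L=[bp(d,*px(*q),.096) for q in[(88,120),(381,120),(94,360),(367,437)]];
for l in L: print(l)
yh=np.array([np.cos(np.radians(72.85)),np.sin(np.radians(72.85))]);xh=np.array([yh[1],-yh[0]])
for l in L+[A]: print("x",l[:2]@xh,"y",l[:2]@yh)
w=cloud(d)
m=(w[...,2]>.124)&(w[...,2]<.135)&(np.hypot(w[...,0]-A[0],w[...,1]-A[1])<.02)
print(cv2.minEnclosingCircle(w[m][:,:2].astype(np.float32)),w[m].mean(0),np.median(w[m][:,2]))
c=np.array([.5275,-.042]);print("c",c@xh,c@yh)
```

```text
[0.54828169 0.02258854 0.1285    ]
[0.51564052 0.04912153 0.096     ]
[0.58967011 0.02633944 0.096     ]
[ 0.49504977 -0.01668028  0.096     ]
[ 0.56263703 -0.06272566  0.096     ]
x 0.4782284291072044 y 0.19898652815406587
x 0.5556842244527334 y 0.1990468420462933
x 0.4779564871193385 y 0.13003883991587442
x 0.5561161511059379 y 0.10597057445887793
x 0.5172421387889147 y 0.18325834556367762
((0.5473170280456543, 0.02196294628083706), 0.012872252613306046) [0.54759909 0.02226051 0.12579017] 0.12579888911756312
c 0.5164299881855817 0.11541367901007199
```

>>> move_arm --pt "0 -2 9.5 10 0 0 0" --pt "0 0 0 20 0 0 0" --pt "0 0 0 20 0 0 0" --pt "0 0 0 20 0 0 0" --pt "0 0 0 18 0 0 0" --pt "0 0 0 10 0 0 0" --pt "0 0 0 0 0 0 0"

```text
clock: 4.25
position: [0.5471, 0.0211, 0.3047]
ee_rot: [-2.528, -1.861, 0.004]
ft_force: [0.1, -0.2, -0.3]
grip_width: 0.008
```

```bash
python3 look.py 2 wrist side
```

```text
4.25 [0.5471 0.0211 0.3047] [ 0.15 -0.15 -0.29] 0.008330558481593475
[[ 2.971e-01  9.548e-01 -3.400e-03]
 [ 9.549e-01 -2.971e-01  6.000e-04]
 [-5.000e-04 -3.500e-03 -1.000e+00]]
yaw y -17.282718349082852
```

View pics/wrist2.png

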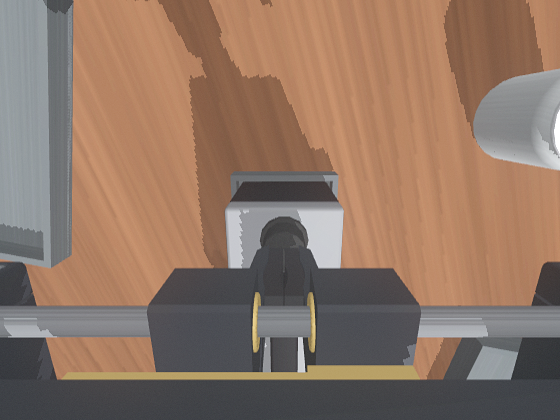

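View pics/side2.png

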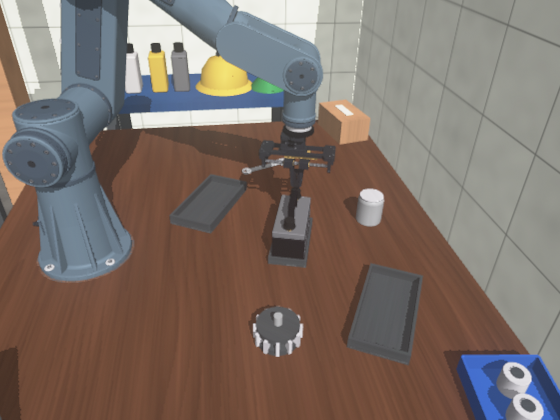

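The fingers are centred over the far cap, which the wrist view shows at (284,235). Now a slow press.

>>> move_arm --pt "0 0 0 3 0 0 0" --pt "0 0 0 3 0 0 0" --pt "0 0 0 2 0 0 0" --pt "0 0 0 2 0 0 0" --pt "0 0 0 2 0 0 0" --pt "0 0 0 1 0 0 0"

```text
clock: 4.95
position: [0.5475, 0.0212, 0.2935]
ee_rot: [-2.53, -1.862, 0.0]
ft_force: [-0.5, 0.3, -0.4]
grip_width: 0.004
```

>>> move_arm --pt "0 0 0 1 0 0 0" --pt "0 0 0 1 0 0 0" --pt "0 0 0 1 0 0 0" --pt "0 0 0 1 0 0 0"

```text
clock: 5.35
position: [0.5476, 0.0213, 0.2904]
ee_rot: [2.53, 1.862, -0.0]
ft_force: [-3.5, 1.2, 6.9]
grip_width: 0.009
```

>>> move_arm --pt "0 0 0 1 0 0 0" --pt "0 0 0 1 0 0 0" --pt "0 0 0 1 0 0 0" --pt "0 0 0 1 0 0 0"

```text
clock: 5.75
position: [0.5475, 0.0213, 0.2864]
ee_rot: [2.53, 1.862, -0.0]
ft_force: [-2.6, 0.1, 6.3]
grip_width: 0.004
```

>>> move_arm --pt "0 0 0 1 0 0 0" --pt "0 0 0 0.5 0 0 0"

```text
clock: 5.95
position: [0.5476, 0.0212, 0.2849]
ee_rot: [2.53, 1.862, -0.0]
ft_force: [-2.5, 0.4, 5.6]
grip_width: 0.005
```

>>> move_arm --pt "0 0 0 0.5 0 0 0" --pt "0 0 0 0.5 0 0 0"

```text
clock: 6.15
position: [0.5476, 0.0213, 0.2844]
ee_rot: [2.53, 1.862, -0.0]
ft_force: [-6.1, 0.5, 12.9]
grip_width: 0.002
```

>>> move_arm --pt "0 0 0 0.5 0 0 0" --pt "0 0 0 0 0 0 0"

```text
clock: 6.35
position: [0.5477, 0.0213, 0.2844]
ee_rot: [2.53, 1.862, 0.0]
ft_force: [-6.8, 0.7, 12.8]
grip_width: 0.004
```

>>> move_arm --pt "0 0 0 0.5 0 0 0" --pt "0 0 0 0.5 0 0 0" --pt "0 0 0 0 0 0 0"

```text
clock: 6.65
position: [0.5479, 0.0213, 0.2844]
ee_rot: [2.529, 1.862, 0.001]
ft_force: [-8.6, 0.2, 19.8]
grip_width: 0.003
```

Firm stop at tip z 0.1184 with 20 N, and no further motion. Raise and move over to cap b.

>>> move_arm --pt "0 0 0 -5 0 0 0" --pt "0 0 0 -20 0 0 0" --pt "0 0 0 -25 0 0 0" --pt "0 -20 0 0 0 0 0" --pt "0 -25 0 0 0 0 0" --pt "0 -25 0 0 0 0 0" --pt "0 -25 0 0 0 0 0" --pt "0 -25 0 0 0 0 0" --pt "0 -13 0 0 0 0 0" --pt "0 0 0 0 0 0 0"

```text
clock: 7.65
position: [0.5078, -0.1069, 0.3317]
ee_rot: [2.532, 1.859, 0.0]
ft_force: [-0.2, 0.5, 1.6]
grip_width: 0.0
```

```bash
python3 look.py 3 wrist side
python3 - <<'E'
import pickle,cv2,numpy as np
from h import *
d=pickle.load(open("im3.pkl","rb"))
w=cloud(d["wrist"])
m=(w[...,2]>.112)&(w[...,2]<.135)&(np.hypot(w[...,0]-.5475,w[...,1]-.022)<.02)
print(m.sum(),w[m].mean(0),np.percentile(w[m][:,2],[50,90]),cv2.minEnclosingCircle(w[m][:,:2].astype(np.float32)))
im=d["side"]["img"][100:270,230:350,::-1]; cv2.imwrite("pics/s3c.png",cv2.resize(im,None,fx=3.5,fy=3.5,interpolation=cv2.INTER_CUBIC))
E
```

```text
7.65 [ 0.5078 -0.1069  0.3317] [-0.22  0.51  1.57] 0.0004562140734526591
[[ 2.995e-01  9.541e-01  1.000e-04]
 [ 9.541e-01 -2.995e-01 -1.000e-04]
 [-1.000e-04  2.000e-04 -1.000e+00]]
yaw y -17.425073979983814
1316 [0.54623237 0.01788952 0.11672028] [0.11685703 0.11784125] ((0.547214686870575, 0.021109411492943764), 0.01287651713937521)
```

View pics/s3c.png

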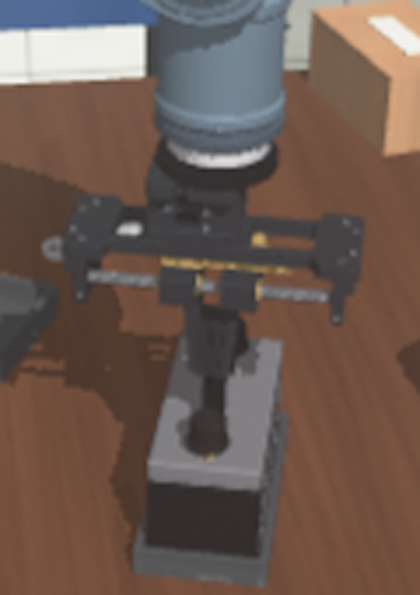

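View pics/wrist3.png

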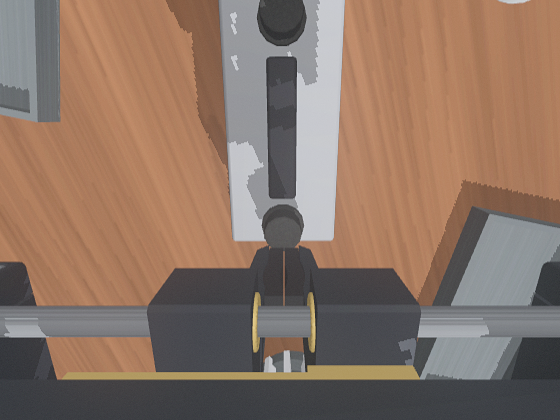

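Cap a's top reads 0.117–0.118, so it is home. Cap b is visible at (283,226), the bar spans (281,57)–(281,198), and the fingers are aligned in x. Check positions from this clear view.

Run:
```python
import pickle,cv2,numpy as np
from h import *
d=pickle.load(open("im3.pkl","rb"))["wrist"]
w=cloud(d)
for n,z0,z1,c,r in[("b",.119,.133,(.508,-.106),.022),("bar",.139,.15,(.5277,-.042),.045),("top",.092,.1,(.5277,-.042),.11)]:
    m=(w[...,2]>z0)&(w[...,2]<z1)&(np.hypot(w[...,0]-c[0],w[...,1]-c[1])<r)
    p=w[m][:,:2].astype(np.float32);print(n,m.sum(),np.median(w[m][:,2]),cv2.minAreaRect(p),cv2.minEnclosingCircle(p))
```

```text
b 1034 0.1241883084496273 ((0.5085350871086121, -0.1048273965716362), (0.022549742832779884, 0.025102782994508743), 73.16747283935547) ((0.5080117583274841, -0.10592874884605408), 0.01286404114216566)
bar 4121 0.14203410031689317 ((0.5276477336883545, -0.04250812157988548), (0.07616307586431503, 0.016027972102165222), 72.83425903320312) ((0.5269145965576172, -0.04223931208252907), 0.03834107518196106)
top 20246 0.0950938127123413 ((0.5267152190208435, -0.04542151838541031), (0.16297009587287903, 0.07991711795330048), 72.8862533569336) ((0.5260559320449829, -0.04460644721984863), 0.08977679908275604)
```

>>> move_arm --pt "0 0 0 12 0 0 0" --pt "0 0 0 12 0 0 0" --pt "0 0 0 8 0 0 0" --pt "0 0 0 3 0 0 0" --pt "0 0 0 2 0 0 0" --pt "0 0 0 2 0 0 0" --pt "0 0 0 1 0 0 0"

```text
clock: 8.45
position: [0.5081, -0.1058, 0.2918]
ee_rot: [2.53, 1.862, 0.0]
ft_force: [-0.6, -0.1, 0.1]
grip_width: 0.003
```

>>> move_arm --pt "0 0 0 1 0 0 0" --pt "0 0 0 1 0 0 0" --pt "0 0 0 1 0 0 0" --pt "0 0 0 1 0 0 0"

```text
clock: 8.85
position: [0.5082, -0.1058, 0.2887]
ee_rot: [2.53, 1.862, 0.001]
ft_force: [-2.3, 1.8, 5.9]
grip_width: 0.006
```

>>> move_arm --pt "0 0 0 1 0 0 0" --pt "0 0 0 1 0 0 0" --pt "0 0 0 1 0 0 0" --pt "0 0 0 1 0 0 0"

```text
clock: 9.25
position: [0.5082, -0.1058, 0.2846]
ee_rot: [2.53, 1.862, 0.001]
ft_force: [-1.8, 1.5, 5.2]
grip_width: 0.004
```

>>> move_arm --pt "0 0 0 0.5 0 0 0" --pt "0 0 0 0.5 0 0 0"

```text
clock: 9.45
position: [0.5083, -0.1059, 0.2844]
ee_rot: [2.529, 1.862, 0.001]
ft_force: [-5.6, 2.7, 15.5]
grip_width: 0.004
```

>>> move_arm --pt "0 0 0 0.5 0 0 0" --pt "0 0 0 0 0 0 0"

```text
clock: 9.65
position: [0.5083, -0.1059, 0.2843]
ee_rot: [2.529, 1.862, 0.0]
ft_force: [-6.8, 3.2, 15.3]
grip_width: 0.004
```

>>> move_arm --pt "0 0 0 0.5 0 0 0" --pt "0 0 0 0 0 0 0"

```text
clock: 9.85
position: [0.5084, -0.1059, 0.2843]
ee_rot: [2.529, 1.862, 0.001]
ft_force: [-7.8, 2.6, 19.0]
grip_width: 0.004
```

>>> move_arm --pt "0 0 0 -5 0 0 0" --pt "0 0 0 -20 0 0 0" --pt "0 0 0 -25 0 0 0" --pt "60 16 0 0 0 0 0" --pt "60 20 0 0 0 0 0" --pt "60 20 0 0 0 0 0" --pt "60 10 0 0 0 0 0" --pt "60 0 0 0 0 0 0" --pt "60 0 0 0 0 0 0"

```text
clock: 10.75
position: [0.5276, -0.043, 0.3317]
ee_rot: [2.53, 1.863, -0.001]
ft_force: [-0.4, 0.5, 0.2]
grip_width: 0.526
```

```bash
python3 look.py 4 wrist side top
python3 - <<'E'
import pickle,cv2,numpy as np
from h import *
D=pickle.load(open("im4.pkl","rb"))
for n in("wrist","top"):
  w=cloud(D[n])
  for c in[(.5475,.0215),(.508,-.106)]:
    m=(w[...,2]>.108)&(w[...,2]<.135)&(np.hypot(w[...,0]-c[0],w[...,1]-c[1])<.012)
    print(n,m.sum(),np.percentile(w[m][:,2],[10,50,90]) if m.sum() else 0)
im=D["side"]["img"][100:270,230:350,::-1]; cv2.imwrite("pics/s4c.png",cv2.resize(im,None,fx=3.5,fy=3.5,interpolation=cv2.INTER_CUBIC))
E
```

```text
10.75 [ 0.5276 -0.043   0.3317] [-0.36  0.55  0.25] 0.525906917251627
[[ 2.968e-01  9.550e-01 -2.000e-04]
 [ 9.550e-01 -2.968e-01 -4.000e-04]
 [-4.000e-04 -1.000e-04 -1.000e+00]]
yaw y -17.262867710403047
wrist 1181 [0.11622145 0.11709662 0.11800199]
wrist 125 [0.11591179 0.11686337 0.11778726]
top 10 [0.11512927 0.11804592 0.12039753]
top 0 0
```

View pics/wrist4.png

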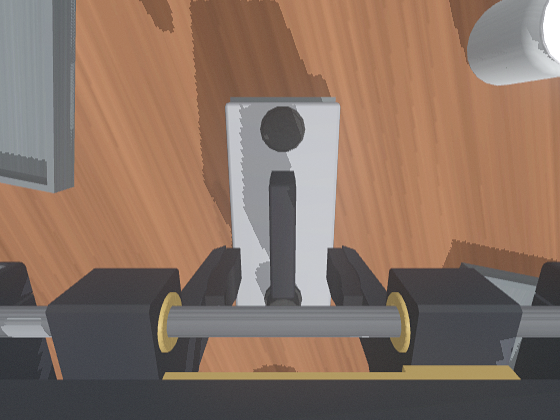

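View pics/s4c.png

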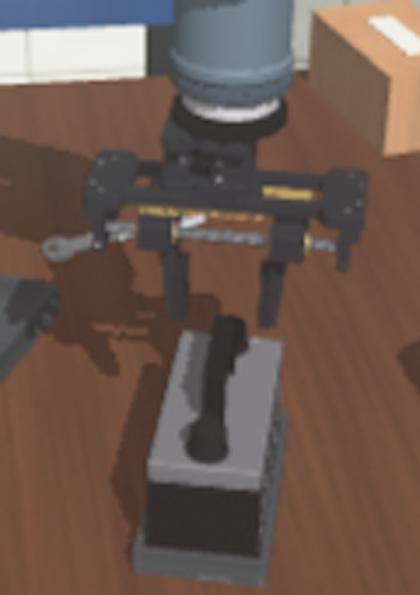

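Both cap tops read 0.117 from the wrist view and sit low on the case. The bar at (283,235) is centred between the fingers. Descend and close.

>>> move_arm --pt "46 0 0 12 0 0 0" --pt "46 0 0 12 0 0 0" --pt "46 0 0 12 0 0 0" --pt "46 0 0 8 0 0 0" --pt "46 0 0 4.5 0 0 0" --pt "46 0 0 0 0 0 0"

```text
clock: 11.5
position: [0.5273, -0.0426, 0.2822]
ee_rot: [-2.529, -1.861, 0.002]
ft_force: [-0.4, 1.2, -0.7]
grip_width: 0.522
```

>>> move_arm --pt "30 0 0 0 0 0 0" --pt "24 0 0 0 0 0 0" --pt "20 0 0 0 0 0 0" --pt "0 0 0 0 0 0 0" --pt "0 0 0 0 0 0 0" --pt "0 0 0 0 0 0 0" --pt "0 0 0 0 0 0 0" --pt "0 0 0 0 0 0 0"

```text
clock: 12.3
position: [0.5276, -0.0427, 0.2835]
ee_rot: [2.53, 1.862, -0.0]
ft_force: [-3.0, 0.5, 5.3]
grip_width: 0.177
```

Grip at 15.6 mm on the 16 mm bar. Lift slowly.

>>> move_arm --pt "0 0 0 -1 0 0 0" --pt "0 0 0 -2 0 0 0" --pt "0 0 0 -3 0 0 0" --pt "0 0 0 -3 0 0 0" --pt "0 0 0 -3 0 0 0" --pt "0 0 0 -3 0 0 0" --pt "0 0 0 0 0 0 0" --pt "0 0 0 0 0 0 0"

```text
clock: 13.1
position: [0.5276, -0.0428, 0.2983]
ee_rot: [2.53, 1.862, 0.0]
ft_force: [0.6, 0.8, -7.0]
grip_width: 0.174
```

```bash
cat > lvl.py <<'E'
import pickle,cv2,numpy as np,sys
from h import *
D=pickle.load(open(f"im{sys.argv[1]}.pkl","rb")); dz=float(sys.argv[2])
for n in D:
    w=cloud(D[n]);xy=w[...,:2]-[.5275,-.0425]
    yh=np.array([.2949,.9556]);xh=np.array([.9556,-.2949]);X=xy@xh;Y=xy@yh
    m=(abs(X)<.038)&(abs(Y)<.083)&(abs(w[...,2]-.096-dz)<.009)
    if m.sum()<30: continue
    A=np.c_[X[m],Y[m],np.ones(m.sum())];z=w[...,2][m]
    for _ in range(4):
        s=np.linalg.lstsq(A,z,rcond=None)[0]; k=abs(z-A@s)<.003; A,z=A[k],z[k]
    print(n,len(z),"tilt deg",np.degrees(s[:2]).round(2),"ztop",s[2].round(4),"Y",A[:,1].min().round(3),A[:,1].max().round(3))
im=D["side"]["img"][60:270,220:350,::-1]; cv2.imwrite(f"pics/s{sys.argv[1]}c.png",cv2.resize(im,None,fx=2.8,fy=2.8,interpolation=cv2.INTER_CUBIC))
E
python3 look.py 5 wrist side; python3 lvl.py 4 0; python3 lvl.py 5 .015
```

```text
13.1 [ 0.5276 -0.0428  0.2983] [ 0.64  0.81 -6.97] 0.17433928941164928
[[ 2.973e-01  9.548e-01  3.000e-04]
 [ 9.548e-01 -2.973e-01 -1.000e-04]
 [ 0.000e+00  3.000e-04 -1.000e+00]]
yaw y -17.293062677704377
wrist 14561 tilt deg [-0.04 -0.05] ztop 0.0952 Y -0.075 0.083
side 774 tilt deg [-0.04 -0.05] ztop 0.0967 Y -0.083 0.083
top 164 tilt deg [0.09 0.29] ztop 0.0974 Y -0.083 0.062
wrist 15960 tilt deg [-0.26 -0.07] ztop 0.1101 Y -0.083 0.083
side 660 tilt deg [-0.45 -0.09] ztop 0.1115 Y -0.083 0.081
```

View pics/s5c.png

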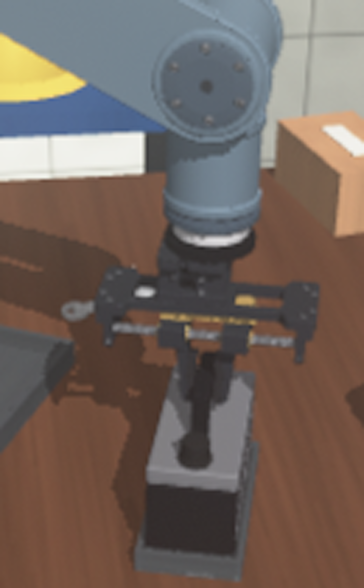

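The battery follows at about 8 N and is level within 0.5°. Raise the remaining 85 mm smoothly.

>>> move_arm --pt "0 0 0 -3 0 0 0" --pt "0 0 0 -5 0 0 0" --pt "0 0 0 -6 0 0 0" --pt "0 0 0 -6 0 0 0" --pt "0 0 0 -6 0 0 0" --pt "0 0 0 -6 0 0 0" --pt "0 0 0 -6 0 0 0" --pt "0 0 0 -6 0 0 0" --pt "0 0 0 -6 0 0 0" --pt "0 0 0 -6 0 0 0"

```text
clock: 14.2
position: [0.5276, -0.0427, 0.3547]
ee_rot: [-2.53, -1.862, 0.0]
ft_force: [-0.7, -0.4, -6.2]
grip_width: 0.174
```

>>> move_arm --pt "0 0 0 -6 0 0 0" --pt "0 0 0 -6 0 0 0" --pt "0 0 0 -6 0 0 0" --pt "0 0 0 -5 0 0 0" --pt "0 0 0 -4 0 0 0" --pt "0 0 0 -2 0 0 0" --pt "0 0 0 0 0 0 0" --pt "0 0 0 0 0 0 0" --pt "0 0 0 0 0 0 0" --pt "0 0 0 0 0 0 0"

```text
clock: 15.2
position: [0.5276, -0.0427, 0.3829]
ee_rot: [-2.53, -1.862, 0.0]
ft_force: [-0.5, 0.8, -5.8]
grip_width: 0.179
```

```bash
python3 look.py 6 wrist side; python3 lvl.py 6 .1
```

```text
15.2 [ 0.5276 -0.0427  0.3829] [-0.52  0.75 -5.78] 0.17876553778113768
[[ 2.972e-01  9.548e-01 -5.000e-04]
 [ 9.548e-01 -2.972e-01  1.000e-04]
 [-0.000e+00 -5.000e-04 -1.000e+00]]
yaw y -17.289538503540484
wrist 15965 tilt deg [-0.34 -0.05] ztop 0.1947 Y -0.083 0.083
side 669 tilt deg [-0.29 -0.11] ztop 0.1964 Y -0.083 0.082
```

View pics/s6c.png

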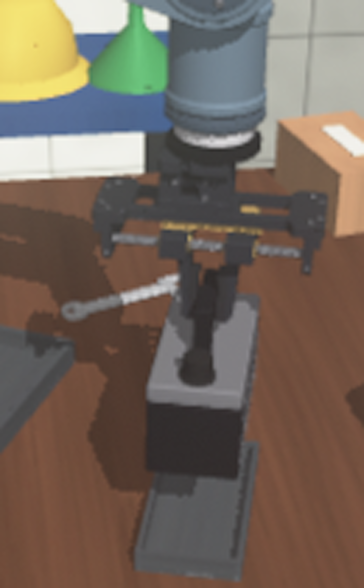

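View pics/wrist6.png

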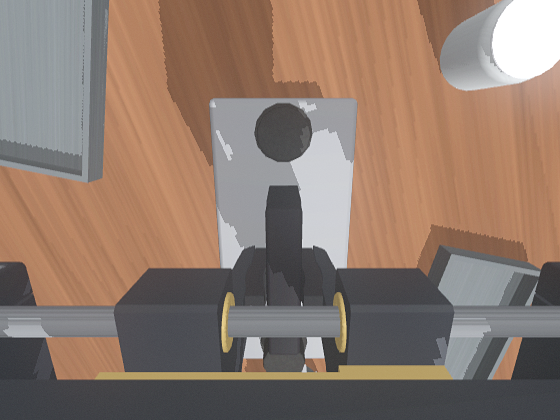

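The battery hangs clear above its tray, which shows at crop (200,510), with its case top at 0.195–0.196. That is a rise of about 99.5 mm, tilt is about 0.3°, and the caps are still down. Hand in.

```bash
python3 -c "
from rig import arm
s=arm.sense();print(abs(s['joint_velocities']).max())
print(arm.job_done())"
```

```text
0.0024433238283734305
the job is handed in; nothing more can be done
None
```

I pressed both terminal caps home, then lifted the battery by its handle about 10 cm straight up and handed the job in with the arm still holding it there.

- **Caps:** Each cap was pushed at about 20 N until it stopped firmly, both at a fingertip height of 0.118 m. Afterwards the wrist camera read both tops at 0.117 m. That is about 1 mm under the expected 0.118 m, within the calibration error.
- **Lift:** The last pictures put the rise at 99–100 mm, the tilt at about 0.3°, and the battery clear above its tray. The arm was still, and the clock read about 15 s.
- **Grip and load:** The grip read 15.7 mm on the 16 mm bar. The measured load was 6–7 N, a little under the roughly 8 N expected for 0.8 kg; the force readings wander by about 1 N.
- **Bystanders:** The arm never went near the tin, rotor or wrench. I did not measure their positions again at the end.

No check failed.

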